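# Release the cam lock of the board test jig and push the carriage home

## Task

Get the little circuit board onto the contacts of the test jig: first push the cam's lever clockwise round to its stop, so that the low side of the eccentric cam faces the carriage, and only then push the carriage forward until it is fully home against the two contact pillars. Just push with the fingertips: do not pinch the lever, leave the board lying in its nest untouched, and leave the small parts round the jig where they are.

Things in the scene. Friction and masses are not known exactly. Their poses are not given: they have to be found in the camera images.
- jig: test jig fixed to the table: dark base plate 176 x 116 x 8 mm. Origin on the table under its middle; +x forward (the carriage's way, away from the robot), +y left, z up. Guide strips (tops z 18 mm, 94 mm apart) flank the carriage. Ahead of it stand two black contact pillars (12 x 12 mm, tops z 30 mm, at x 35, y +-48 mm), the cam between them; a 22 mm pin on the right one stops the lever
- carriage (a joint): how far the carriage (solid aluminium block 88 long x 90 wide x 28 mm high, z 9 to 37 mm) has been pushed forward along the jig's +x, in m: 0 at the start, 0.030 fully home at its stop. About 3 N of friction; stays where it is left. Pushed while the cam is not low, its nose runs into the cam after 9 to 18 mm
- push_face (a point): centre of the carriage's rear face (the upright face 90 wide x 28 mm high at its -x end, with a black rubber pad), 23 mm above the table; push it along the jig's +x. Its axes are those of the jig
- cam (a joint): angle of the cam in rad, counter-clockwise from above: 0 = its stop, low point facing the carriage, lever pointing straight to the jig's right (-y). Starts between 1.75 and 2.6 (lever pointing forward to forward-left); range 0 to 2.7. Turn it clockwise (from above) to lower it. About 0.15 N m of friction; stays where it is left
- cam_axis (a point): point on the cam's upright axis, at the mid-height of the lever's flanks, 49.5 mm above the table; 46 mm ahead (+x) of the jig's origin. The cam is a steel disc of radius 28 mm, z 11 to 33 mm, its centre 12 mm off the axis. The axes of this point turn with the cam: its -y runs along the lever
- lever_end (a point): middle of the free end of the cam's lever, 64 mm from the cam axis, 49.5 mm above the table. The lever is a straight bar that sweeps above the disc and the pillars: 16 mm wide, steel core z 41 to 59 mm with black flanks z 43 to 56 mm on either side, 10 to 60 mm from the axis. Push its counter-clockwise flank; both flanks pressed at once counts as pinched
- nest (a point): floor centre of the shallow nest (inside 37 x 22 mm, rim 4 mm high) on top of the carriage, where the board lies; 37 mm above the table
- board: small dark circuit board 33 x 18 x 6 mm, loose in the nest on the carriage; origin at the centre of its underside
- toy_motor: small grey electric motor 20 x 42 x 20 mm lying loose to the right of the jig; a bystander
- aa_cell: small round battery cell 15 x 50 x 15 mm lying loose to the right of the jig, nearer the robot; a bystander
- dc_plug: black plug 41 x 11 x 11 mm lying loose to the left of the jig; a bystander
- screwdriver: screwdriver with a red handle, 143 mm long, 20 mm thick, lying loose to the left of the jig, beyond the plug; a bystander
- glue_bottle: small white bottle with a red nozzle, 25 mm thick, 74 mm tall, standing loose forward-left of the jig; a bystander
Not all that is in view belongs to the job. Of the things like the jig, leave any that is brown; of the rest the larger one is meant.

How it is judged:
On the way, in this order (a step that is already met when the one before it is completed fails the run):
1. the cam is turned to its low point while the carriage is still back (value of joint cam below 0.3 rad and value of joint carriage below 0.007 m), for 0.2 s.
2. the carriage is pushed fully home (value of joint carriage above 0.028 m), for 0.2 s.
At the end, for the whole second after the job is handed in: the carriage is within 2 mm of fully home, the cam is within 0.3 rad of its low stop, and the board lies flat and at rest in its nest (within 8 mm of the nest's centre, tilted less than 0.15 rad) (value of joint carriage above 0.028 m and value of joint cam below 0.3 rad and distance between board and nest below 0.008 m and angle between board's own z axis and vertical below 0.15 rad and linear speed of board below 0.02 m/s); the robot touches nothing.
It fails at once if the carriage is pushed forward more than 7 mm while the cam is not low (value of joint carriage above 0.007 m and value of joint cam above 0.4 rad).
It fails at once if the lever is pinched between the fingers (they press both of its black flanks) (contact force between the fingers and cam_c3 above 2 N and contact force between the fingers and cam_c4 above 2 N).
It fails at once if the board is touched or lifted out of its nest (contact force between any of the arm, the fingers and board above 0.5 N or distance between board and nest above 0.012 m).
It fails at once if a bystander is moved by more than 25 mm (distance of any of toy_motor, aa_cell, dc_plug, screwdriver, glue_bottle from where it was at the start of the episode above 0.025 m).
It also fails if it takes over 51 s, if anything falls off the work surface, if the arm or the gripper's body presses on something with over 40 N, if the wrist force passes 120 N, or if a joint passes its speed limit or range.

## Robot

A 7-joint arm with a two-finger parallel gripper is mounted at the origin on a cart in front of the work surface, level with it; the furniture and walls round the work are solid. World frame = base frame: x ahead of the robot, y to its left, z up, the work surface at z = 0. Lengths are in m, angles in rad, forces in N, time in s.
With the tool pointing down it reaches from about 0.4 to 0.85 m from the base axis. Payload 4.5 kg.
Tool frame: the origin (TCP) lies between the finger pads; the fingertips stand 8 mm ahead of it and the grasp point (between the pads) lies 11 mm behind it; z points along the fingers, y is the direction in which the jaws open and shut (so a half turn about z gives the same grasp; the last joint's range is limited). The gripper opens to 88 mm and grips with 3 to 60 N. Pads are 18 mm wide; open, the fingers measure 123 mm over their backs; the gripper's body (75 mm by 187 mm) begins 45 mm behind the grasp point.
Start: joints at [1.292, 0.689, -0.195, 1.565, 0.157, 0.902, -0.215], TCP at [0.192, -0.595, 0.247] pointing down, gripper open.
Joint ranges: [-3.01, 3.01], [-0.46, 2.08], [-1.47, 1.51], [0.13, 2.56], [-1, 4.14], [0.04, 2.09], [-2.66, 2.66]. Speed limits (rad/s): [2.57, 2.57, 3.14, 3.14, 3.14, 3.14, 3.14].

## Interface

Orientations are given as a unit quaternion [x, y, z, w].
In Python, from plant import r gives the robot as it stands.
- The arm moves only by the tool carry_out, never from a script. Its argument "commands" is a list that holds one entry, the list of rows, each a list of 7 numbers: the turn, a rotation vector about the tool's x, y, z in rad, then the shift along the tool's x, y, z in cm, then the finger opening in cm, from 0 to 8.81. A call has 1 to 10 rows; each row is the pose to reach, as a shift and turn from the pose commanded when the call began, along the tool's axes at that moment; what a row does not reach only later rows make up. A row lasts 1/12 s, in which the tool goes at most 41.7 mm and 7.16 degrees, less where a joint would pass 70% of its speed; a pose out of reach is approached as far as the arm can. A call with a gripper value outside its range is refused whole. The fingers move at their own pace and stop on an object; "force" is the grip in N (left out, the last holds). Time passes only in rows, so rows that repeat a pose let the fingers close. It gives the time, the measured TCP pose, the force and the opening at its end, in the units of the state.
- r.get_state(): the state, without advancing time (a new reading comes with each control period).
- r.snapshot(name): name is "scene" or "top"; returns a dict with "pixels" (480x640x3 uint8, red, green, blue), "mtx" (3x3 intrinsics, pixels), "k1" (the pictures are not rectified: a ray, as slopes to the right and down, at radius r is drawn at 1 + k1 r^2 times it, then the intrinsics apply), "xyz" and "rotation" of the camera in the world. Camera axes: x right, y down, z forward; pixel columns grow to the right and rows downward; lengths in m; the calibration is good to about 2 mm. A picture is of the moment at which its call begins. There is no depth.
- r.finish_job(): hands the job in, once; it reports no verdict.
The state is a dict: "clock": time; "q": joint angles; "qd": joint speeds; "joint_torque": joint torques, N m; "tool_pos": TCP position; "eef_rot": TCP orientation; "contact_force": force on the tool from outside, world axes, zero at the start; "moment": the same for the moment, N m; "opening": opening from 0.0 (shut) to 1.0 (fully open).
Only numpy, scipy, OpenCV 4.12 (cv2) and the standard library are available. Lean on these libraries where they do the work, as an engineer would, in place of code of your own. Each camera call takes 0.05 s, during which the arm holds its last target.

## Working session

There is one attempt and no reset: what is moved stays moved. The work goes in short steps, Python scripts to look and compute and a tool call to move; the robot and the scene stay as the last step left them, time stands still between calls to the robot, and variables do not carry over. Pictures are saved under pics/ and viewed, and the job is handed in when it is done.

Besides the shell and the picture viewer there is one more tool, called after ">>>" as a command line: name --argument value ..., lists and objects as JSON in quotes. carry_out: Moves the arm, as the interface text tells. Its arguments: {"type":"object","properties":{"commands":{"type":"array"},"force":{"type":"number"}},"required":["commands"]}

```bash
ls; mkdir -p pics
python3 - <<'E'
from plant import r
import cv2, numpy as np
s=r.get_state()
for k in s: print(k, np.round(s[k],4) if not isinstance(s[k],(str,dict)) else s[k])
for n in ("scene","top"):
    d=r.snapshot(n); cv2.imwrite(f"pics/{n}0.png",d["pixels"][:,:,::-1])
    print(n,d["mtx"],d["k1"],d["xyz"],d["rotation"])
E
```

```text
pics
clock 0.0
q [ 1.2918  0.69   -0.1945  1.5663  0.1573  0.9025 -0.2151]
qd [-0.0003  0.001  -0.0002 -0.0008  0.0025 -0.0009 -0.0002]
joint_torque [-1.00000e-04 -5.27553e+01 -1.26690e+00 -1.53427e+01 -5.27000e-02
  6.50000e-03  2.00000e-04]
tool_pos [ 0.1921 -0.5941  0.2459]
eef_rot [ 9.878e-01  1.558e-01 -2.000e-04 -9.000e-04]
contact_force [0.102  1.0851 0.1191]
moment [0.0193 0.0202 0.0084]
opening 0.994
scene [[499.85576679   0.         323.2325919 ]
 [  0.         499.85576679 245.10658492]
 [  0.           0.           1.        ]] -0.044093360987704916 [0.13599735 0.67762092 0.41795819] [-0.22816833  0.80412853 -0.53018208  0.14220932]
top [[560.63237279   0.         318.62525785]
 [  0.         560.63237279 233.91846646]
 [  0.           0.           1.        ]] -0.13172203069967575 [0.38792324 0.02269874 1.02101013] [-0.70016331  0.70953575 -0.05680205  0.05571262]
```

View pics/scene0.png

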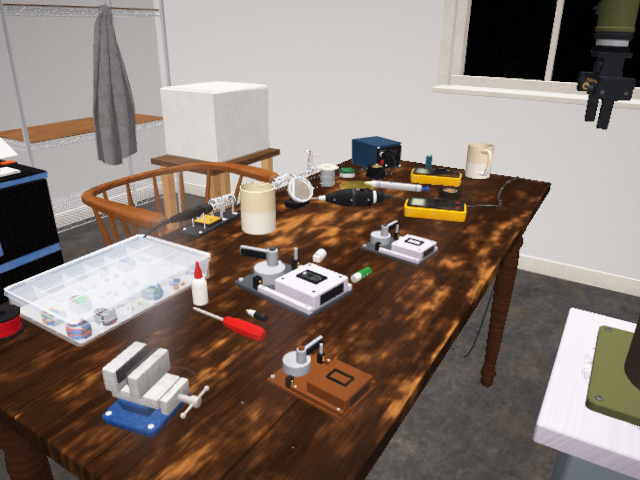

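View pics/top0.png

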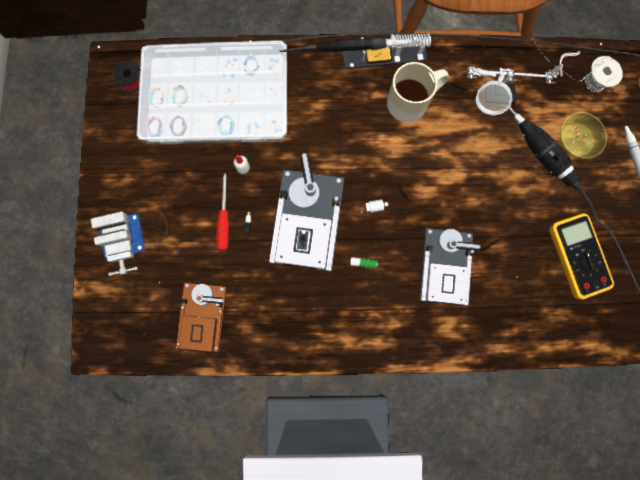

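Three jig-like things are in the top view. The brown one at (201,317) is excluded. Of the two with silver carriages, (447,267) is small and (308,220) is larger, and the bystanders surround the larger one. The target is therefore (308,220), which I'll confirm in an enlarged crop.

```bash
cat > h.py <<'E'
import cv2, numpy as np
from scipy.spatial.transform import Rotation as R
def ray(d,uv):
    uv=np.atleast_2d(np.float64(uv)); 
    K=d["mtx"]; k=d["k1"]
    p=cv2.undistortPoints(uv.reshape(-1,1,2),K,np.array([k,0,0,0,0.])).reshape(-1,2)
    v=np.c_[p,np.ones(len(p))]
    return R.from_quat(d["rotation"]).apply(v)
def onz(d,uv,z):
    v=ray(d,uv); o=np.array(d["xyz"]); return o+v*((z-o[2])/v[:,2])[:,None]
def proj(d,P):
    P=np.atleast_2d(P).astype(float); Rm=R.from_quat(d["rotation"]).inv()
    c=Rm.apply(P-np.array(d["xyz"]))
    return cv2.projectPoints(c,np.zeros(3),np.zeros(3),d["mtx"],np.array([d["k1"],0,0,0,0.]))[0].reshape(-1,2)
E
python3 - <<'E'
import cv2
a=cv2.imread("pics/top0.png")[135:285,200:400]
cv2.imwrite("pics/topcrop.png",cv2.resize(a,None,fx=4,fy=4,interpolation=cv2.INTER_CUBIC))
a=cv2.imread("pics/scene0.png")[230:320,225:365]
cv2.imwrite("pics/scenecrop.png",cv2.resize(a,None,fx=5,fy=5,interpolation=cv2.INTER_CUBIC))
E
```

```text
(no output)
```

View pics/topcrop.png

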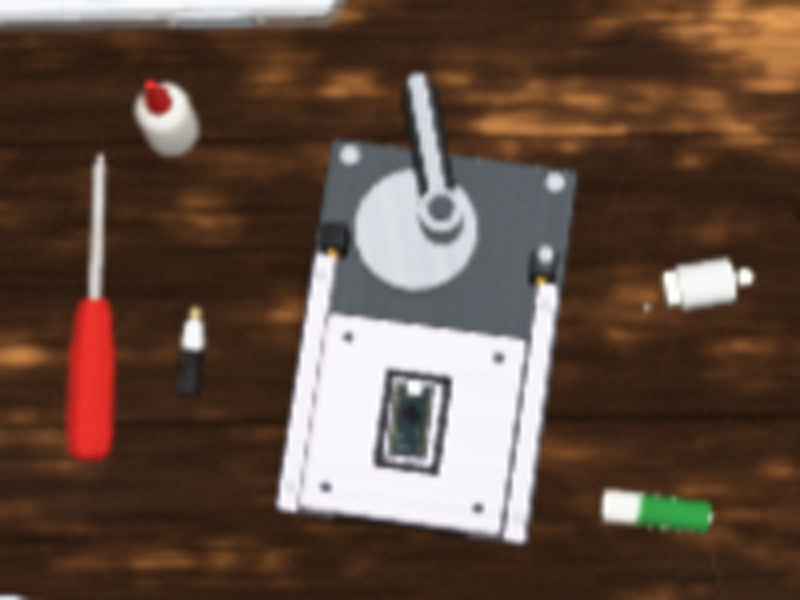

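View pics/scenecrop.png

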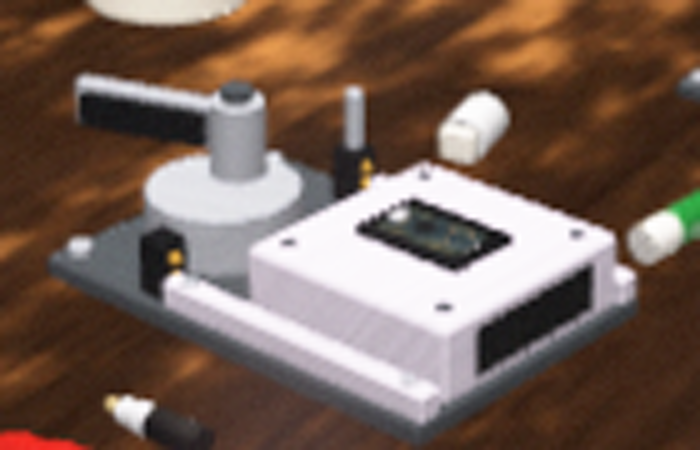

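The crop confirms it: silver carriage with the board in its nest, lever pointing forward at crop (417,75), hub at (441,208), and the stop pin on the right pillar at (545,255). Next I'll measure the jig pose.

Run:
```python
from plant import r
from h import *
d=r.snapshot("top"); s=r.snapshot("scene")
f=lambda p:(np.array(p)+.5)/4-.5+np.array([200,135])
g=lambda p:(np.array(p)+.5)/5-.5+np.array([225,230])
# plate corners known jig coords
J=dict(plFL=([335,140],8,(88,58)),plFR=([577,172],8,(88,-58)),
 caFL=([332,316],37,(None,45)),caFR=([525,341],37,(None,-45)))
import itertools
pts=[([335,140],8),([577,172],8),([332,316],37),([525,341],37),([298,510],37),([503,535],37),([417,75],59),([441,208],65),([545,253],52)]
W=[onz(d,f(p),z/1000)[0] for p,z in pts]
for (p,z),w in zip(pts,W): print(p,z,np.round(w*1000,1))
n=lambda i,j:np.linalg.norm(W[i]-W[j])*1000
print("plate w",n(0,1),"car w",n(2,3),n(4,5),"len",n(2,4),n(3,5))
for a,b in((1,0),(3,2),(5,4),(4,2),(5,3)):
    v=W[b]-W[a]; print(np.degrees(np.arctan2(v[1],v[0])))
# scene: carriage top corners
for p,z in [([425,163],37),([250,247],37),([617,240],37),([440,338],37),([50,262],8),([237,90],65)]:
    print("scene",p,np.round(onz(s,g(p),z/1000)[0]*1000,1))
# board/hsv holes: white mask rect
px=d["pixels"]; m=(px.min(2)>170).astype(np.uint8); m[:, :265]=0;m[:,350:]=0;m[:190]=0;m[275:]=0
c=max(cv2.findContours(m,0,1)[0],key=cv2.contourArea); print(cv2.minAreaRect(c))
```

```text
[335, 140] 8 [673.2  84.3   8. ]
[577, 172] 8 [656.2 -28.4   8. ]
[332, 316] 37 [583.6  84.   37. ]
[525, 341] 37 [571.1  -2.1  37. ]
[298, 510] 37 [496.6  99.3  37. ]
[503, 535] 37 [484.4   9.1  37. ]
[417, 75] 59 [688.3  44.5  59. ]
[441, 208] 65 [625.6  34.4  65. ]
[545, 253] 52 [607.8 -11.2  52. ]
plate w 113.96726050037209 car w 87.03064770604183 91.11790611349983 len 88.35236218540918 87.4269792620246
81.44603084105611
81.72300395772147
82.28814715432387
-9.976707730219198
-7.318698194919078
scene [425, 163] [568.    0.9  37. ]
scene [250, 247] [581.7  86.9  37. ]
scene [617, 240] [481.7  16.7  37. ]
scene [440, 338] [496.1 104.7  37. ]
scene [50, 262] [667.9  89.1   8. ]
scene [237, 90] [623.7  36.1  65. ]
((301.19647216796875, 234.22251892089844), (55.652931213378906, 63.78799057006836), 8.746162414550781)
```

```bash
cat >> h.py <<'E'
O=np.array([.5785,.0425]); PSI=np.radians(-8.5)
RJ=np.array([[np.cos(PSI),-np.sin(PSI)],[np.sin(PSI),np.cos(PSI)]])
def j2w(p): return O+RJ@np.array(p)
AX=j2w([.046,0])
# row for target world xyz, tool-y yaw (deg), from commanded (xyz0, tool-y yaw0 deg)
def row(c0,y0,t,y):
    a=np.radians(y0+90); x=np.array([np.cos(a),np.sin(a),0]); yy=np.array([np.sin(a),-np.cos(a),0])
    dlt=np.array(t)-np.array(c0)
    return np.round([np.radians(-((y-y0))),dlt@x*100,dlt@yy*100,-dlt[2]*100],3)
def lev(cam,gap,rad=.040):
    "TCP xy, tool-y yaw for pushing lever at cam angle rad"
    y=np.degrees(cam+PSI)-90; a=np.radians(y)
    u=np.array([np.cos(a),np.sin(a)]); n=np.array([-u[1],u[0]])
    return AX+rad*u+(.017+gap)*n, y
E
python3 - <<'E'
from h import *
from plant import r
d=r.snapshot("top"); st=r.get_state()
print(st["clock"],AX, R.from_quat(st["eef_rot"]).as_matrix().round(3))
print("bottle base", onz(d,[242,170],0.0))
p,y=lev(1.88,.015); print(p,y)
print(row([.192,-.595,.247],-72.1,[*p,.15],y))
E
```

```text
0.25 [0.62399473 0.03570077] [[ 0.951  0.308 -0.   ]
 [ 0.308 -0.951  0.001]
 [-0.    -0.001 -1.   ]]
bottle base [[0.67599421 0.16296309 0.        ]]
[0.65835333 0.07369401] 9.21606548459475
[ -1.419  64.931 -49.299   9.7  ]
```

>>> carry_out --commands '[[[0, 0, -0.2, 9, -7, 0, 0], [0, 0, -0.4, 12, -9, 0, 0], [0, 0, -0.5, 15, -11.5, 0, 0], [0, 0, -0.6, 18, -14, 0, 0], [0, 0, -0.7, 21, -16, 0, 0], [0, 0, -0.7, 24, -18, 0, 0], [0, 0, -0.7, 27, -20.5, 0, 0], [0, 0, -0.7, 30, -23, 0, 0], [0, 0, -0.7, 30, -23, 0, 0], [0, 0, -0.7, 30, -23, 0, 0]]]' --force 20

```text
clock: 1.08
tool_pos: [0.4128, -0.2752, 0.2475]
eef_rot: [0.871, 0.491, 0.003, -0.001]
contact_force: [0.3, -0.8, -0.3]
opening: 0.264
```

```bash
cat >> h.py <<'E'
def cur(st):
    m=R.from_quat(st["eef_rot"]).as_matrix(); return np.array(st["tool_pos"]), np.degrees(np.arctan2(m[1,1],m[0,1]))
E
python3 - <<'E'
from h import *
from plant import r
st=r.get_state(); c,y0=cur(st); print(st["clock"],c,y0,st["q"],st["qd"])
p,y=lev(1.88,.015)
print(row(c,y0,[*p,.247],y), row([.407,-.284,.247],-32,[*p,.247],y))
E
```

```text
1.0833 [ 0.41281443 -0.2751579   0.24745322] -31.19913643717886 [ 0.74347651  0.53771602 -0.37888824  1.94140887  0.28522014  0.71141456
 -0.34847698] [ 0.01409645  0.00273125  0.08920465 -0.00838604  0.03559823  0.02436567
  0.02103219]
[-0.705 42.559  2.932  0.045] [-0.719 43.654  2.361 -0.   ]
```

>>> carry_out --commands '[[[0, 0, -0.1, 4, 0.3, 0, 0], [0, 0, -0.2, 8, 0.6, 0, 0], [0, 0, -0.3, 12, 0.9, 0, 0], [0, 0, -0.4, 16, 1.2, 0, 0], [0, 0, -0.5, 20, 1.4, 0, 0], [0, 0, -0.6, 24, 1.6, 0, 0], [0, 0, -0.7, 28, 1.9, 0, 0], [0, 0, -0.7, 32, 2.2, 0, 0], [0, 0, -0.7, 35, 2.4, 0, 0], [0, 0, -0.7, 35, 2.4, 0, 0]]]'

```text
clock: 1.92
tool_pos: [0.6157, 0.0091, 0.247]
eef_rot: [0.652, 0.758, 0.004, -0.001]
contact_force: [0.5, 1.0, -0.4]
opening: 0.002
```

>>> carry_out --commands '[[[0, 0, 0, 0, 0, 0, 0], [0, 0, 0, 0, 0, 0, 0]]]'

```text
clock: 2.08
tool_pos: [0.6121, -0.0006, 0.2463]
eef_rot: [0.655, 0.755, -0.001, 0.0]
contact_force: [0.3, -0.1, -0.9]
opening: 0.004
```

Run:
```python
from h import *
from plant import r
st=r.get_state(); c,y0=cur(st); print(st["clock"],c,y0,st["q"],st["opening"],st["contact_force"])
p,y=lev(1.88,.015)
print(p,y,row(c,y0,[*p,.15],y))
```

```text
2.0833 [ 0.61208373 -0.0006419   0.24626725] 8.09431618816303 [ 0.2150177   0.71044457 -0.52542724  1.59527005  0.41522741  0.95078332
 -0.30914753] 0.0040594264956159915 [ 0.25674866 -0.08317252 -0.90351466]
[0.65835333 0.07369401] 9.21606548459475 [-0.02   6.708  5.628  9.627]
```

>>> carry_out --commands '[[[0, 0, -0.02, 3, 2.5, 0, 0], [0, 0, -0.02, 5, 4.5, 1, 0], [0, 0, -0.02, 6.7, 5.6, 3, 0], [0, 0, -0.02, 6.7, 5.6, 6, 0], [0, 0, -0.02, 6.7, 5.6, 8, 0], [0, 0, -0.02, 6.7, 5.6, 9.6, 0], [0, 0, -0.02, 6.7, 5.6, 9.6, 0], [0, 0, -0.02, 6.7, 5.6, 9.6, 0], [0, 0, -0.02, 6.7, 5.6, 9.6, 0]]]'

```text
clock: 2.83
tool_pos: [0.6592, 0.0737, 0.152]
eef_rot: [0.648, 0.761, 0.0, 0.001]
contact_force: [-0.6, 1.2, 1.0]
opening: 0.004
```

Run:
```python
from h import *
from plant import r
st=r.get_state(); c,y0=cur(st); print(st["clock"],c,y0,st["contact_force"])
for n in("top","scene"):
    d=r.snapshot(n); cv2.imwrite(f"pics/{n}1.png",d["pixels"][:,:,::-1])
    q=proj(d,[[*c[:2],c[2]-.008]])[0]; print(n,q)
    x,y=q.astype(int); a=d["pixels"][max(0,y-90):y+90,max(0,x-110):x+110,::-1]
    cv2.imwrite(f"pics/{n}1c.png",cv2.resize(a,None,fx=3,fy=3,interpolation=cv2.INTER_CUBIC))
```

```text
2.8333 [0.65922753 0.07368273 0.15196574] 9.182550028248192 [-0.56047468  1.20623815  0.99948613]
top [284.79075815 155.16718229]
scene [240.02115573 207.12777347]
```

View pics/scene1c.png

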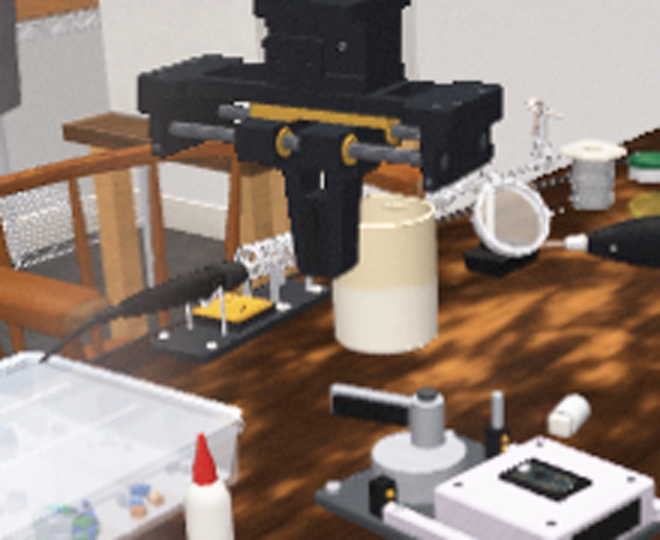

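View pics/top1c.png

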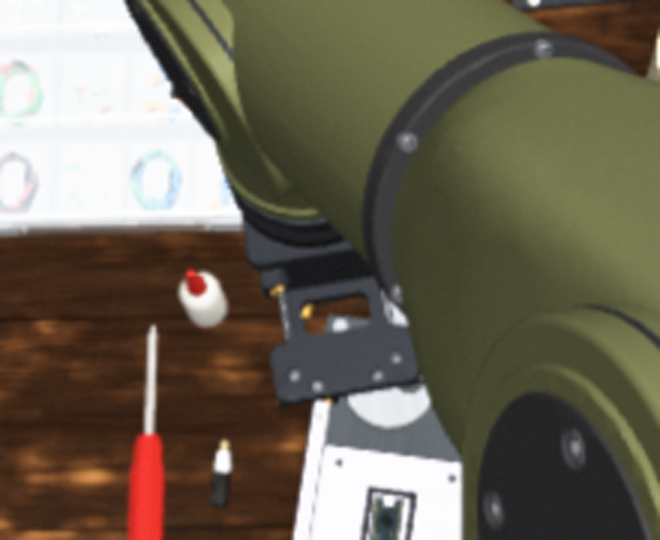

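The scene crop shows the closed fingertips at about (325,275), where the projection put them, to the left of the lever. The bottle at (205,500) is clear. I'll descend and then sweep.

>>> carry_out --commands '[[[0, 0, 0, -0.05, 0, 3, 0], [0, 0, 0, -0.05, 0, 6, 0], [0, 0, 0, -0.05, 0, 8, 0], [0, 0, 0, -0.05, 0, 9.3, 0], [0, 0, 0, -0.05, 0, 10, 0], [0, 0, 0, -0.05, 0, 10, 0], [0, 0, 0, -0.05, 0, 10, 0], [0, 0, 0, -0.05, 0, 10, 0], [0, 0, 0, -0.05, 0, 10, 0]]]'

```text
clock: 3.68
tool_pos: [0.6598, 0.0747, 0.0522]
eef_rot: [0.648, 0.762, 0.001, 0.001]
contact_force: [0.0, -0.3, 0.9]
opening: 0.007
```

Run:
```python
from h import *
from plant import r
st=r.get_state(); c,y0=cur(st); print(st["clock"],c,y0,st["contact_force"])
for cam in (1.9,1.8,1.7,1.6,1.5,1.4,1.3,1.2,1.1,1.0,.9,.8,.7,.6):
    p,y=lev(cam,0); print(cam,row(c,y0,[*p,.052],y))
```

```text
3.6833 [0.65976113 0.07468809 0.05223105] 9.273768667779425 [ 0.0407003  -0.32964624  0.89483103]
1.9 [-0.019 -1.496 -0.191  0.023]
1.8 [ 0.081 -1.901 -0.034  0.023]
1.7 [ 0.181 -2.319  0.083  0.023]
1.6 [ 0.281 -2.747  0.156  0.023]
1.5 [ 0.381 -3.181  0.187  0.023]
1.4 [ 0.481 -3.615  0.174  0.023]
1.3 [ 0.581 -4.046  0.119  0.023]
1.2 [ 0.681 -4.469  0.02   0.023]
1.1 [ 0.781 -4.88  -0.121  0.023]
1.0 [ 0.881 -5.275 -0.301  0.023]
0.9 [ 0.981 -5.65  -0.521  0.023]
0.8 [ 1.081 -6.001 -0.776  0.023]
0.7 [ 1.181 -6.325 -1.066  0.023]
0.6 [ 1.281 -6.619 -1.386  0.023]
```

>>> carry_out --commands '[[[0, 0, 0, -0.8, -0.1, 0, 0], [0, 0, 0, -1.4, -0.1, 0, 0], [0, 0, 0.08, -1.9, -0.03, 0, 0], [0, 0, 0.18, -2.3, 0.08, 0, 0], [0, 0, 0.28, -2.75, 0.16, 0, 0], [0, 0, 0.38, -3.2, 0.19, 0, 0], [0, 0, 0.48, -3.6, 0.17, 0, 0], [0, 0, 0.58, -4.05, 0.12, 0, 0], [0, 0, 0.58, -4.05, 0.12, 0, 0], [0, 0, 0.58, -4.05, 0.12, 0, 0]]]'

```text
clock: 4.52
tool_pos: [0.6676, 0.0343, 0.0513]
eef_rot: [0.838, 0.546, 0.001, 0.001]
contact_force: [1.7, 0.2, -0.0]
opening: 0.006
```

Run:
```python
from h import *
from plant import r
st=r.get_state(); c,y0=cur(st); print(st["clock"],c,y0,st["contact_force"],st["q"])
p,y=lev(1.3,0);print("target",p,y)
for n in("top","scene"):
    d=r.snapshot(n); 
    q=proj(d,[[*c[:2],c[2]-.008]])[0]; print(n,q)
    x,y=q.astype(int); a=d["pixels"][max(0,y-60):y+60,max(0,x-80):x+80,::-1]
    cv2.imwrite(f"pics/{n}2c.png",cv2.resize(a,None,fx=4,fy=4,interpolation=cv2.INTER_CUBIC))
c=[*p,.052];y0=lev(1.3,0)[1]
for cam in np.arange(1.3,-.11,-.1):
    p,y=lev(cam,0); print(round(cam,1),row(c,y0,[*p,.052],y))
```

```text
4.5167 [0.66761746 0.03429631 0.05129925] -23.82674906708321 [ 1.69195064  0.17473114 -0.03755695] [ 0.02004611  1.00289913 -0.27220988  1.54177642  0.38554442  0.64778722
 -0.85725413]
target [0.66745087 0.03494983] -24.01548663299299
top [309.87068554 166.92082389]
scene [253.41319529 252.92767089]
1.3 [-0.  0.  0. -0.]
1.2 [ 0.1   -0.408  0.15  -0.   ]
1.1 [ 0.2   -0.829  0.258 -0.   ]
1.0 [ 0.3   -1.258  0.324 -0.   ]
0.9 [ 0.4   -1.692  0.346 -0.   ]
0.8 [ 0.5   -2.126  0.325 -0.   ]
0.7 [ 0.6   -2.555  0.261 -0.   ]
0.6 [ 0.7   -2.977  0.155 -0.   ]
0.5 [ 0.8   -3.385  0.006 -0.   ]
0.4 [ 0.9   -3.777 -0.182 -0.   ]
0.3 [ 1.    -4.147 -0.408 -0.   ]
0.2 [ 1.1   -4.494 -0.671 -0.   ]
0.1 [ 1.2   -4.812 -0.966 -0.   ]
-0.0 [ 1.3   -5.099 -1.292 -0.   ]
-0.1 [ 1.4   -5.353 -1.645 -0.   ]
```

View pics/scene2c.png

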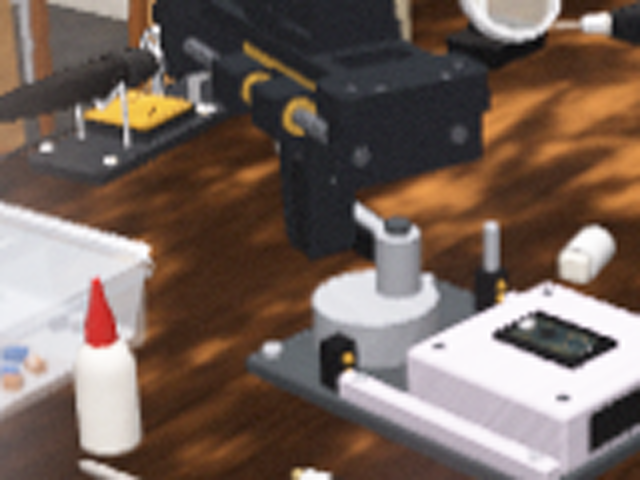

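The lever at (370,235) has turned forward-right with the fingers behind it, and the carriage hasn't moved. I'll carry on with the sweep.

>>> carry_out --commands '[[[0, 0, 0.1, -0.4, 0.15, 0, 0], [0, 0, 0.2, -0.8, 0.26, 0, 0], [0, 0, 0.3, -1.25, 0.32, 0, 0], [0, 0, 0.4, -1.7, 0.35, 0, 0], [0, 0, 0.5, -2.1, 0.33, 0, 0], [0, 0, 0.6, -2.55, 0.26, 0, 0], [0, 0, 0.7, -2.98, 0.15, 0, 0], [0, 0, 0.8, -3.4, 0.0, 0, 0], [0, 0, 0.8, -3.4, 0.0, 0, 0], [0, 0, 0.8, -3.4, 0.0, 0, 0]]]'

```text
clock: 5.45
tool_pos: [0.6542, 0.0032, 0.0512]
eef_rot: [0.984, 0.176, 0.002, 0.0]
contact_force: [4.8, 0.8, -0.7]
opening: 0.003
```

Run:
```python
from h import *
from plant import r
st=r.get_state(); c,y0=cur(st); print(st["clock"],c,y0,st["contact_force"])
p,y=lev(.5,0);print("target",p,y)
c=[*p,.052];y0=y
for cam in np.arange(.5,-.11,-.1):
    p,y=lev(cam,0); print(round(cam,1),row(c,y0,[*p,.052],y))
```

```text
5.45 [0.65419949 0.00322941 0.05117455] -69.69867901949144 [ 4.75338494  0.77795995 -0.69035365]
target [0.65373222 0.00400406] -69.85211024345884
0.5 [-0.  0.  0. -0.]
0.4 [ 0.1   -0.408  0.15  -0.   ]
0.3 [ 0.2   -0.829  0.258 -0.   ]
0.2 [ 0.3   -1.258  0.324 -0.   ]
0.1 [ 0.4   -1.692  0.346 -0.   ]
0.0 [ 0.5   -2.126  0.325 -0.   ]
-0.1 [ 0.6   -2.555  0.261 -0.   ]
```

>>> carry_out --commands '[[[0, 0, 0.1, -0.4, 0.15, 0, 0], [0, 0, 0.2, -0.8, 0.26, 0, 0], [0, 0, 0.3, -1.25, 0.32, 0, 0], [0, 0, 0.4, -1.7, 0.35, 0, 0], [0, 0, 0.45, -1.9, 0.34, 0, 0], [0, 0, 0.45, -1.9, 0.34, 0, 0], [0, 0, 0.45, -1.9, 0.34, 0, 0]]]'

```text
clock: 6.03
tool_pos: [0.6379, -0.0067, 0.0512]
eef_rot: [0.999, -0.048, 0.002, 0.0]
contact_force: [5.5, -0.1, -1.1]
opening: 0.006
```

Run:
```python
from h import *
from plant import r
st=r.get_state(); c,y0=cur(st); print(st["clock"],c,y0,st["contact_force"])
p,y=lev(.05,0);print("target",p,y)
for n in("top","scene"):
    d=r.snapshot(n); 
    q=proj(d,[[*c[:2],c[2]-.008]])[0]; print(n,q)
    x,y=q.astype(int); a=d["pixels"][max(0,y-60):y+60,max(0,x-80):x+80,::-1]
    cv2.imwrite(f"pics/{n}3c.png",cv2.resize(a,None,fx=4,fy=4,interpolation=cv2.INTER_CUBIC))
```

```text
6.0333 [ 0.63787059 -0.00668932  0.05122657] -95.4927760641057 [ 5.483749   -0.11991048 -1.14128593]
target [ 0.63698479 -0.00577523] -95.63521102434588
top [332.87721156 182.63755278]
scene [279.99088626 248.89485651]
```

View pics/scene3c.png

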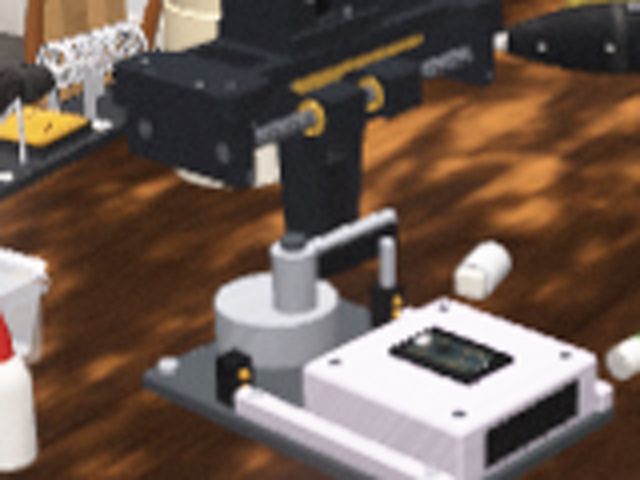

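View pics/top3c.png

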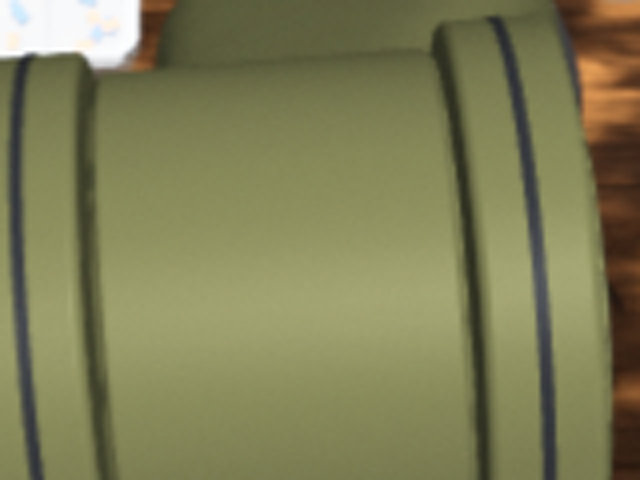

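The lever at (360,240) now points nearly right, close to the pin at (387,260). Force is still at friction level, so I'll press on gently to the stop.

>>> carry_out --commands '[[[0, 0, 0.03, -0.15, 0, 0, 0], [0, 0, 0.05, -0.3, 0, 0, 0], [0, 0, 0.05, -0.3, 0, 0, 0]]]'

```text
clock: 6.38
tool_pos: [0.6371, -0.0071, 0.0514]
eef_rot: [0.997, -0.073, 0.004, 0.0]
contact_force: [9.3, -1.2, -5.5]
opening: 0.005
```

>>> carry_out --commands '[[[0, 0, 0, -0.15, 0, 0, 0], [0, 0, 0, -0.3, 0, 0, 0], [0, 0, 0, -0.3, 0, 0, 0]]]'

```text
clock: 6.63
tool_pos: [0.637, -0.0071, 0.0516]
eef_rot: [0.997, -0.073, 0.007, 0.0]
contact_force: [14.2, -2.0, -9.4]
opening: 0.003
```

The force rises without motion, so the lever is at its stop. I'll back off forward, lift, and look.

>>> carry_out --commands '[[[0, 0, 0, 0.6, 0, 0, 0], [0, 0, 0, 2, 0, 0, 0], [0, 0, 0, 2.5, 0, -1, 0], [0, 0, 0, 2.5, 0, -4, 0], [0, 0, 0, 2.5, 0, -7, 0], [0, 0, 0, 2.5, 0, -10, 0], [0, 0, 0, 0, 0, -12, 0], [0, 0, 0, -4, 0, -12, 0], [0, 0, 0, -8, 0, -12, 0], [0, 0, 0, -12, 0, -12, 0]]]'

```text
clock: 7.47
tool_pos: [0.5079, 0.0119, 0.171]
eef_rot: [0.997, -0.073, -0.002, 0.0]
contact_force: [-0.4, 0.2, -0.6]
opening: 0.001
```

>>> carry_out --commands '[[[0, 0, 0, -3, 0, 0, 0], [0, 0, 0, -6, 0, 0, 0], [0, 0, 0, -6, 0, 0, 0], [0, 0, 0, -6, 0, 0, 0], [0, 0, 0, -6, 0, 0, 0]]]'

```text
clock: 7.88
tool_pos: [0.4523, 0.0208, 0.1708]
eef_rot: [0.997, -0.073, -0.0, 0.0]
contact_force: [-0.4, -0.3, -0.5]
opening: 0.001
```

Run:
```python
from h import *
from plant import r
st=r.get_state(); c,y0=cur(st); print(st["clock"],c,y0,st["contact_force"])
d=r.snapshot("top"); cv2.imwrite("pics/top4c.png",cv2.resize(d["pixels"][135:285,200:400,::-1],None,fx=4,fy=4,interpolation=cv2.INTER_CUBIC))
d=r.snapshot("scene"); cv2.imwrite("pics/scene4c.png",cv2.resize(d["pixels"][200:320,215:375,::-1],None,fx=4,fy=4,interpolation=cv2.INTER_CUBIC))
```

```text
7.8833 [0.45226233 0.02078278 0.17081965] -98.38219328976047 [-0.43341327 -0.34616284 -0.53472121]
```

View pics/top4c.png

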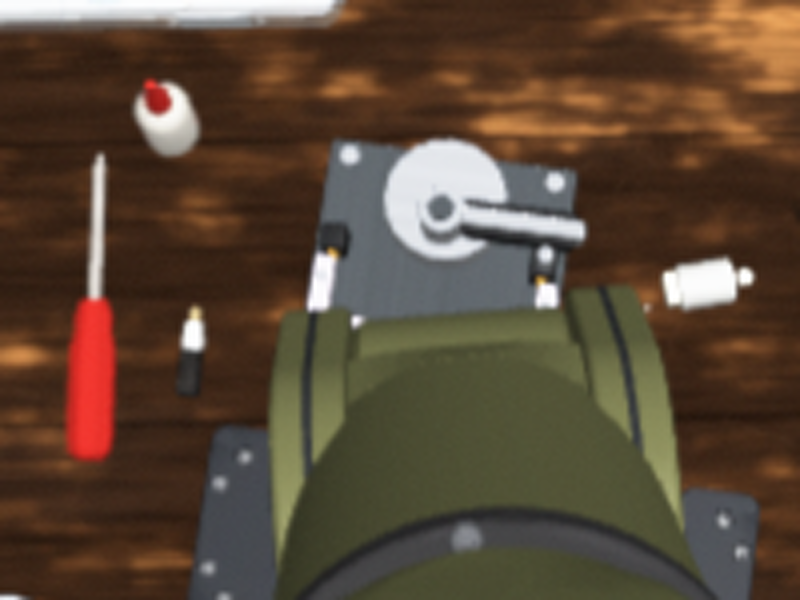

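View pics/scene4c.png

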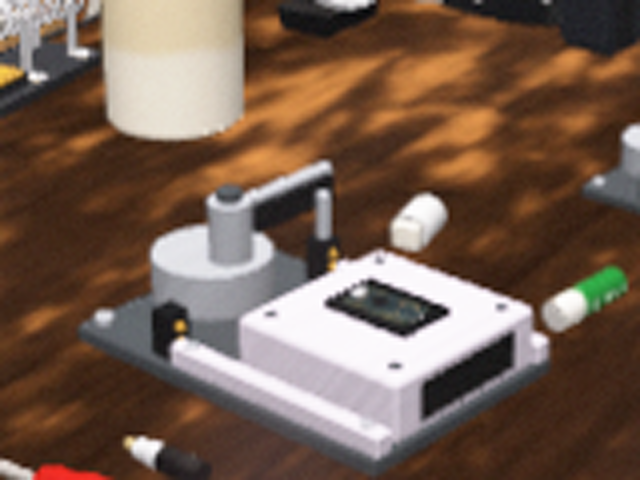

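The top crop shows the lever from hub (441,208) to tip (585,231), square to the jig and against the pin at (545,255), so the cam is at about 0. The carriage is still back and the bystanders haven't moved. Next I'll go behind the push face.

>>> carry_out --commands '[[[0, 0, 0, 0.1, -2, 0, 0], [0, 0, 0, 0.2, -4, 1, 0], [0, 0, 0, 0.2, -4, 4, 0], [0, 0, 0, 0.2, -4, 7, 0], [0, 0, 0, 0.2, -4, 10, 0], [0, 0, 0, 0.2, -4, 12.5, 0], [0, 0, 0, 0.2, -4, 14, 0], [0, 0, 0, 0.2, -4, 14.6, 0], [0, 0, 0, 0.2, -4, 14.6, 0], [0, 0, 0, 0.2, -4, 14.6, 0]]]'

```text
clock: 8.82
tool_pos: [0.4615, 0.0602, 0.0255]
eef_rot: [0.997, -0.074, -0.0, 0.0]
contact_force: [-0.5, 0.4, -0.4]
opening: 0.007
```

Run:
```python
from h import *
from plant import r
st=r.get_state(); c,y0=cur(st); print(st["clock"],c,y0,st["contact_force"], "jig",RJ.T@(c[:2]-O))
d=r.snapshot("scene"); cv2.imwrite("pics/scene5c.png",cv2.resize(d["pixels"][200:340,215:405,::-1],None,fx=4,fy=4,interpolation=cv2.INTER_CUBIC))
```

```text
8.8167 [0.46146811 0.0602391  0.02553912] -98.44657092584032 [-0.46511775  0.41973213 -0.36345387] jig [-0.1183684   0.00024583]
```

View pics/scene5c.png

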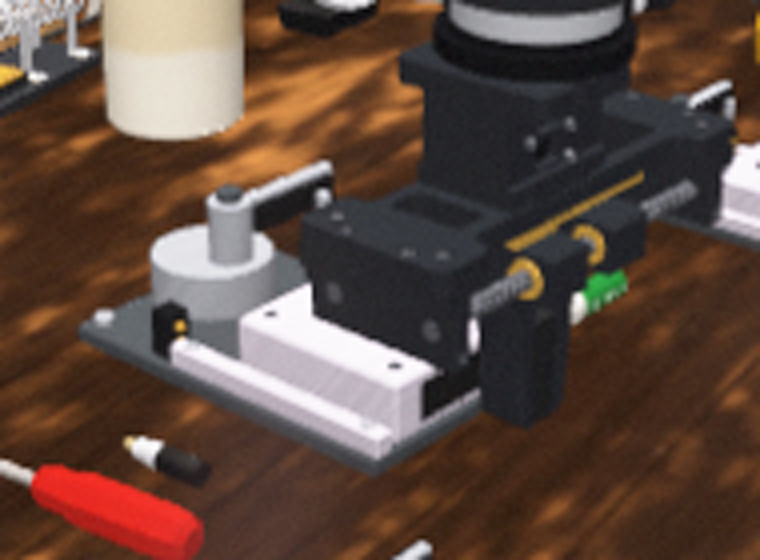

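The fingers are squarely behind the rubber pad at about (450,385), with the gripper body above the carriage. I'll push slowly.

>>> carry_out --commands '[[[0, 0, 0, 0.4, 0, 0, 0], [0, 0, 0, 0.8, 0, 0, 0], [0, 0, 0, 1.2, 0, 0, 0], [0, 0, 0, 1.4, 0, 0, 0], [0, 0, 0, 1.6, 0, 0, 0], [0, 0, 0, 1.8, 0, 0, 0], [0, 0, 0, 2.0, 0, 0, 0], [0, 0, 0, 2.2, 0, 0, 0], [0, 0, 0, 2.4, 0, 0, 0], [0, 0, 0, 2.4, 0, 0, 0]]]'

```text
clock: 9.7
tool_pos: [0.4838, 0.0568, 0.0253]
eef_rot: [0.997, -0.073, -0.002, 0.0]
contact_force: [-1.6, 0.8, 1.7]
opening: 0.004
```

>>> carry_out --commands '[[[0, 0, 0, 0.2, 0, 0, 0], [0, 0, 0, 0.4, 0, 0, 0], [0, 0, 0, 0.6, 0, 0, 0], [0, 0, 0, 0.8, 0, 0, 0], [0, 0, 0, 1.0, 0, 0, 0], [0, 0, 0, 1.2, 0, 0, 0], [0, 0, 0, 1.4, 0, 0, 0], [0, 0, 0, 1.6, 0, 0, 0], [0, 0, 0, 1.6, 0, 0, 0]]]'

```text
clock: 10.45
tool_pos: [0.501, 0.0542, 0.0253]
eef_rot: [0.997, -0.074, -0.0, 0.0]
contact_force: [-2.4, -0.4, 0.3]
opening: 0.009
```

>>> carry_out --commands '[[[0, 0, 0, 0.2, 0, 0, 0], [0, 0, 0, 0.4, 0, 0, 0], [0, 0, 0, 0.6, 0, 0, 0], [0, 0, 0, 0.8, 0, 0, 0], [0, 0, 0, 0.8, 0, 0, 0], [0, 0, 0, 0.8, 0, 0, 0]]]'

```text
clock: 10.95
tool_pos: [0.5089, 0.0531, 0.0253]
eef_rot: [0.997, -0.074, -0.0, 0.0]
contact_force: [-2.1, -1.4, -0.4]
opening: 0.006
```

>>> carry_out --commands '[[[0, 0, 0, 0.15, 0, 0, 0], [0, 0, 0, 0.3, 0, 0, 0], [0, 0, 0, 0.3, 0, 0, 0]]]'

```text
clock: 11.2
tool_pos: [0.5099, 0.0529, 0.0253]
eef_rot: [0.997, -0.073, -0.002, 0.0]
contact_force: [-5.6, 0.3, 2.5]
opening: 0.007
```

>>> carry_out --commands '[[[0, 0, 0, 0.15, 0, 0, 0], [0, 0, 0, 0.3, 0, 0, 0], [0, 0, 0, 0.3, 0, 0, 0]]]'

```text
clock: 11.45
tool_pos: [0.5099, 0.0528, 0.0253]
eef_rot: [0.997, -0.073, -0.005, 0.0]
contact_force: [-10.4, 1.6, 6.7]
opening: 0.004
```

>>> carry_out --commands '[[[0, 0, 0, 0.2, 0, 0, 0], [0, 0, 0, 0.4, 0, 0, 0], [0, 0, 0, 0.4, 0, 0, 0], [0, 0, 0, 0.4, 0, 0, 0]]]'

```text
clock: 11.78
tool_pos: [0.5099, 0.0528, 0.0253]
eef_rot: [0.997, -0.073, -0.009, 0.001]
contact_force: [-14.9, 2.9, 11.9]
opening: 0.008
```

>>> carry_out --commands '[[[0, 0, 0, -0.5, 0, 0, 0], [0, 0, 0, -1, 0, 0, 0], [0, 0, 0, -2, 0, 0, 0], [0, 0, 0, -4, 0, 0, 0], [0, 0, 0, -4, 0, -3, 0], [0, 0, 0, -4, 0, -7, 0], [0, 0, 0, -4, 0, -11, 0], [0, 0, 0, -4, 0, -15, 0], [0, 0, 0, -4, 4, -18, 0], [0, 0, 0, -4, 8, -18, 0]]]'

```text
clock: 12.62
tool_pos: [0.4735, -0.0135, 0.2097]
eef_rot: [0.998, -0.07, 0.007, -0.001]
contact_force: [1.5, -1.1, 0.1]
opening: 0.006
```

>>> carry_out --commands '[[[0, 0, 0, 0, 4, 0, 0], [0, 0, 0, 0, 8, 0, 0], [0, 0, 0, 0, 12, 0, 0], [0, 0, 0, 0, 16, 0, 0], [0, 0, 0, 0, 20, 0, 0], [0, 0, 0, 0, 22, 0, 0], [0, 0, 0, 0, 22, 0, 0], [0, 0, 0, 0, 22, 0, 0]]]'

```text
clock: 13.28
tool_pos: [0.4365, -0.2357, 0.2054]
eef_rot: [0.997, -0.075, 0.001, 0.001]
contact_force: [0.3, 0.5, -0.3]
opening: 0.002
```

Run:
```python
from h import *
from plant import r
st=r.get_state(); c,y0=cur(st); print(st["clock"],c,y0,st["contact_force"])
d=r.snapshot("top"); cv2.imwrite("pics/top6c.png",cv2.resize(d["pixels"][135:285,200:400,::-1],None,fx=4,fy=4,interpolation=cv2.INTER_CUBIC))
d=r.snapshot("scene"); cv2.imwrite("pics/scene6c.png",cv2.resize(d["pixels"][230:320,225:365,::-1],None,fx=5,fy=5,interpolation=cv2.INTER_CUBIC))
```

```text
13.2833 [ 0.43651989 -0.23572606  0.2053526 ] -98.62140863267024 [ 0.33985478  0.52979917 -0.31539725]
```

View pics/top6c.png

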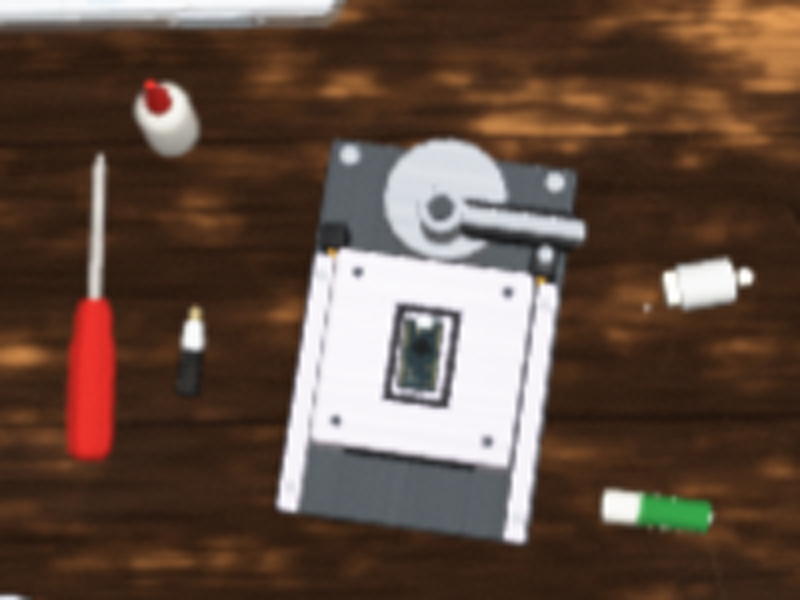

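View pics/scene6c.png

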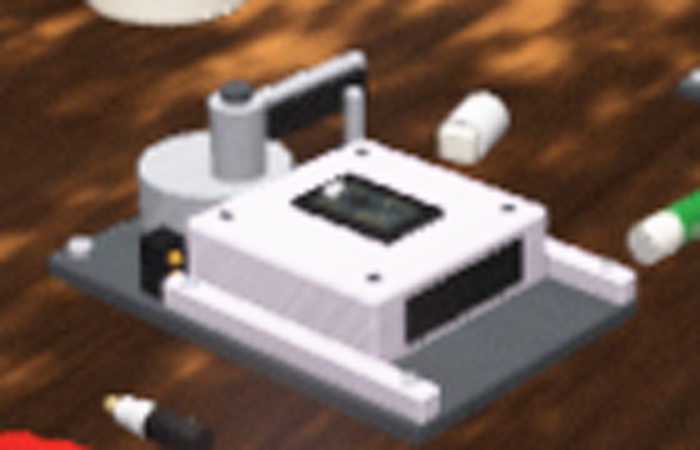

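Carriage is against the pillars at (333,238) and (543,270), lever on its pin, board in the nest, bystanders unmoved. I'll measure the travel from the four screw holes before handing in.

Run:
```python
from h import *
from plant import r
d=r.snapshot("top")
a=cv2.imread("pics/top0.png",0)[135:285,200:400]; b=cv2.cvtColor(d["pixels"],cv2.COLOR_RGB2GRAY)[135:285,200:400]
def c(img,x,y):
    x=int(round(x/4));y=int(round(y/4)); w=255-img[y-2:y+3,x-2:x+3].astype(float); w=np.clip(w-w.min()-10,0,None)
    Y,X=np.mgrid[y-2:y+3,x-2:x+3]; return [(w*X).sum()/w.sum()+200,(w*Y).sum()/w.sum()+135]
A=[(348,337),(499,357),(326,487),(478,508)];B=[(358,272),(508,292),(336,420),(488,441)]
pa=onz(d,[c(a,*p) for p in A],.037);pb=onz(d,[c(b,*p) for p in B],.037)
v=(pb-pa)[:,:2]@RJ; print((v*1000).round(1),v.mean(0)*1000)
```

```text
[[30.  -0.1]
 [30.1 -0.1]
 [30.  -0.1]
 [29.9 -0.1]] [30.00793685 -0.09537669]
```

The measured travel is 30.0 mm, so the carriage is fully home. Handing in.

```bash
python3 -c "
from plant import r
print(r.finish_job())"
```

```text
the job is handed in; nothing more can be done
None
```

The board is on the contacts: the cam is at its low stop and the carriage is fully home on the larger silver jig. I handed the job in about 13 s into the 51 s limit; it reports no verdict.

- **Cam:** I pushed the lever's counter-clockwise flank with closed fingers, from about 1.9 rad round to the stop. There the force rose to about 17 N with no further motion. The top view shows the lever square to the jig, against its pin.
- **Carriage:** I then pushed the rear pad slowly until it stopped moving and the force rose to about 19 N. The four screw holes show a travel of 30.0 mm (29.9 to 30.1), so it is home.
- **Last look:** The board lies in its nest, the bystanders look unmoved, and the arm is raised clear of everything.
- **Disagreement:** The scene camera placed jig points up to about 8 mm from the top camera's positions, mostly 2 to 6 mm. I used a pose between the two, and the contact positions agreed with it to about 1 to 2 mm. No check failed.

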